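# Proof pull on the pull-out spring tester

## Task

Give the glued bracket on the pull-out tester its proof pull: first move the one thing that stands in the blue tray's way (jar, can or cup) to a free spot on the bench, standing upright, then pull the tray out to its stop without shoving anything with it. Slide the yellow telltale back home against the black pointer, then draw the gauge's orange grip out until the pointer has pushed the telltale's needle into the gap between the red clip's prongs, no further, and hold it there for two seconds. Ease the grip all the way home without letting it snap back and let go, leaving the tray out and the needle in the clip's gap; keep off the red clip and leave everything else where it stands.

Things in the scene. Friction and masses are not known exactly. Their poses are not given: they have to be found in the camera images.
- bench_unit: Low grey bench unit, fixed: 240 deep (x), 430 wide (y), 98 high; origin at the centre of its underside on the bench. Its open front faces its own -x (towards the robot) at x = -120 mm; its yaw differs each time and is that of the tray and gauge too, whose x and y below are the unit's.
- tray: Tray with a blue front panel (400 wide, 12 thick, top 58 mm above the bench) that slides along the unit's -x, friction 3 to 4 N; axes as the unit's. Origin: back of the panel, mid-width, 10 mm above the bench. In the unit's frame its x is -120 mm shut, -260 mm at its stop; it may start 20 mm out. Floor 15 mm above the bench, 200 deep. It carries the tester, which lies along y.
- tray_handle (a point): Middle of the tray's steel bar handle: bar 10 mm thick, 110 long along y, centre 54 mm above the bench, 45 mm in front of the blue panel (free gap of 40 mm behind the bar); graspable from above with the fingers closing along x.
- pull_grip (a point): Grip point on the sprung slide's upright orange block: 16 mm (y, the pulling direction) by 24 mm (x), top 18 mm above this point (78 mm above the bench), foot 32 mm below; a 10 mm rod joins its -y side, rod top 21 mm below this point. From above it is free all round once the tray is out: 32 mm to the housing at home. Pull to +y.
- gauge_housing (a point): Centre of the top of the aluminium gauge housing, fixed on the tray: 165 mm long (y), 44 wide (x), top 52 mm above the bench, 65 mm behind the tray's origin. White scale on top; the steel bracket at its -y end, the rod and orange grip at its +y end.
- pull_slide (a joint): Travel of the sprung slide (grip, rod and black pointer move as one), m: 0 at home, grows as the grip is pulled to the unit's +y, stop at 0.105. The spring always pulls it home: about 1 N at 0, 100 N/m more (10 N at 0.09), plus a drag of 8 N per m/s; let go when out it snaps home.
- pointer (a point): Black pointer on top of the housing (10 mm in x, 4 mm in y, top 60 mm above the bench; this point is its middle), moved by the slide. It pushes the telltale to +y but does not draw it back.
- telltale_block (a point): Centre of the yellow telltale block on the housing: 22 mm (x), 14 (y), 25 high, top 78 mm above the bench. Slides along y with 1.5 N of friction and stays where left, on the +y side of the pointer; when they touch its centre is 9 mm to +y of the pointer's. Push it home to -y with shut fingertips on its +y face, tips 65 mm or more above the bench.
- telltale (a joint): Travel of the telltale along y, m: 0 at home, grows to the unit's +y, up to 0.11. It starts 0.035 to 0.09 out. When the slide pushes it, it reads the same as pull_slide.
- needle (a point): Outer part of the telltale's needle, a 3 mm thick yellow bar that points from the block to -x, over the red clip; same y as the block's centre, 56 mm above the bench.
- red_clip: Red clip on the housing's front edge, not to be moved: two red prongs (5 mm thick in y, 14 long in x, tops 53 mm above the bench), a gap of 12 mm between them, white bottom. Origin: centre of the gap. The needle passes 2 mm above the prongs; it is in the gap when its y is within 6 mm of this origin's. It sits 45 to 85 mm to +y of the needle's home, differently each time.
- jar: Glass jar with a steel screw lid, loose; origin at the centre of its underside.
- jar_mid (a point): Middle of the glass jar: 64 mm across, 90 high, upright, this point half-way up (45 mm).
- can: Metal can with a green band, loose; origin at the centre of its underside.
- can_mid (a point): Middle of the can: 56 mm across, 100 high, upright, this point half-way up (50 mm).
- cup: White hard-silicone sealing cup, closed, standing on its flange, loose; origin at the centre of its underside.
- cup_mid (a point): Middle of the sealing cup: flange 60 mm across and 8 high, body tapering from 50 to 46 mm, 50 high; this point half-way up (25 mm). Of jar, can and cup one stands in the tray's way, one to the left and one to the right of it.
- glue: Glue bottle, white with red cap, 36 across, 110 high, standing on the bench close to the left side of the tray when it is out; origin at the centre of its underside. Leave alone.
- wrench: Steel wrench, 190 long, on top of the unit; origin under its middle. Leave alone.
- hex_driver: Chrome hex driver, 160 long, lying on the bench, right in front of the tray; origin under its middle. Leave alone. Farther out, more than 440 mm left and right of the robot's centre line, stand a fixed blue screw organiser (left) and a blue vice (right).
- tin: Open steel tin 70 x 100 x 35 on top of the unit; origin at the centre of its underside. Leave alone.
There are look-alikes about, which are no part of the job. What is shaped like the jar but brown, pink or purple is not meant.

How it is judged:
By the outcome, as a careful person would: the job done as asked, in the order asked, and still so for the second after the job is handed in, with the robot touching nothing.
It also fails if it takes over 72 s, if anything falls off the work surface, if the arm or the gripper's body presses on something with over 40 N, if the wrist force passes 120 N, or if a joint passes its speed limit or range.

## Robot

A 6-joint arm with a two-finger parallel gripper is mounted at the origin on the work surface. World frame = base frame: x ahead of the robot, y to its left, z up, the work surface at z = 0. Lengths are in mm, angles in rad, forces in N, time in s.
With the tool pointing down it reaches from about 350 to 875 mm from the base axis. Payload 4.2 kg.
Tool frame: the origin (TCP) lies midway between the tips of the shut fingers; the grasp point (between the pads) lies 19 mm behind it; z points along the fingers, y is the line along which they close (so a half turn about z gives the same grasp; the last joint's range is limited). The gripper opens to 85 mm and grips with 20 to 120 N. Pads are 22 mm wide; open, the fingers measure 114 mm over their backs; the gripper's body (76 mm by 85 mm) begins 54 mm behind the grasp point. The pads swing forward as they close: fully open they stand 13 mm farther back than shut.
Start: joints at [1.512, 0.385, 0.008, 0, -1.194, -0.259], TCP at [195.266, 593.692, 231.312] pointing down, gripper open.
Joint ranges: [-3.14, 3.14], [-1.21, 2.06], [-1.07, 1.41], [-3.16, 2.05], [-2.99, -0.16], [-3.1, 3.1]. Speed limits (rad/s): [2.79, 2.79, 3.14, 3.14, 3.14, 3.14].

## Interface

Orientations are given as a unit quaternion [x, y, z, w].
In Python, from bench import read_state, get_image, job_done gives the robot as it stands.
- The arm moves only by the shell command python3 -m jog 'ROWS'. ROWS is JSON, a list of rows, each a list of 3 entries, a list of its own where there are three numbers: the shift along the world's x, y, z scaled (see below), then the turn, a rotation vector about the world's x, y, z scaled (see below), then the gripper's target within -1 to 1 (shut at 1, half-way at 0, fully open at -1). In form: [[[x, y, z], [wx, wy, wz], claw], ...]. A call has 1 to 20 rows; each row is the pose to reach, as a shift and turn from the pose commanded when the call began; what a row does not reach only later rows make up. The controller multiplies each number of a shift by 10 cm and each number of a turn by 120 degrees. A row lasts 1/10 s, in which the tool goes at most 50 mm and 8.59 degrees, less where a joint would pass 70% of its speed; a pose out of reach is approached as far as the arm can. A call with a number of a shift or a turn outside -1 to 1 is refused whole. A call with a gripper value outside its range is refused whole. The fingers move at their own pace and stop on an object; the grip force is fixed at half the most. Time passes only in rows, so rows that repeat a pose let the fingers close. It gives the time, the measured TCP pose, the force, the opening and the grip force at its end, in the units of the state.
- read_state(): the state, without advancing time (a new reading comes with each control period).
- get_image(name): name is "side" or "top" or "wrist"; returns a dict with "frame" (480x640x3 uint8, red, green, blue), "range_z" (480x640 float32, mm along the optical axis (not along the pixel's ray), 0 where there is no reading), "fx", "fy", "cx", "cy" (pixels), "R" (3x3) and "t" (3): a world point X has camera coordinates R X + t. Camera axes: x right, y down, z forward; pixel columns grow to the right and rows downward; lengths in mm; the calibration is good to about 2 mm. A picture is of the moment at which its call begins.
- job_done(): hands the job in; it is judged then, once.
The state is a dict: "clock": time; "joints": joint angles; "joint_vel": joint speeds; "joint_efforts": joint torques, N m; "position": TCP position; "ee_rot": TCP orientation; "contact_force": force on the tool from outside, world axes, zero at the start; "wrist_torque": the same for the moment, N m; "gripper_width": finger opening in mm; "grasp_force": force on a finger pad.
Only numpy, scipy, OpenCV 4.12 (cv2) and the standard library are available. Lean on these libraries where they do the work, as an engineer would, in place of code of your own. Each camera call takes 0.05 s, during which the arm holds its last target. There are 200 camera calls.

## Working session

There is one attempt and no reset: what is moved stays moved. The work goes in short steps, Python scripts to look and compute and a shell command to move; the robot and the scene stay as the last step left them, time stands still between calls to the robot, and variables do not carry over. Pictures are saved under pics/ and viewed, at most 11 in all, crops included, and the job is handed in when it is done.

```bash
mkdir -p pics; ls; cat > h.py <<'E'
import numpy as np, cv2
from bench import read_state, get_image, job_done
def grab(n,name=None):
    d=get_image(n); 
    if name: cv2.imwrite('pics/'+name,d['frame'][:,:,::-1])
    np.savez('pics/'+n+'.npz',**{k:d[k] for k in d}); return d
def cloud(d):
    z=d['range_z'].astype(float); v,u=np.mgrid[:480,:640]
    P=np.stack([(u-d['cx'])/d['fx']*z,(v-d['cy'])/d['fy']*z,z],-1)
    W=(P-np.array(d['t']))@np.array(d['R']); W[z<=0]=np.nan; return W
def ray(d,u,v,h):
    R=np.array(d['R']);c=-R.T@np.array(d['t']); r=R.T@np.array([(u-d['cx'])/d['fx'],(v-d['cy'])/d['fy'],1.])
    return c+r*(h-c[2])/r[2]
E
python3 - <<'E'
from h import *
for n in('top','side'):
    d=grab(n,n+'1.png'); print(n,d['fx'],(-np.array(d['R']).T@np.array(d['t'])).round(),np.array(d['R'])[2].round(2))
s=read_state(); print({k:np.round(v,3) for k,v in s.items()})
E
```

```text
pics
top 538.0650251050379 [ 362.    9. 1231.] [ 0.2  -0.01 -0.98]
side 596.613428326498 [ 180. -748. 1069.] [ 0.29  0.58 -0.76]
{'clock': np.float64(0.1), 'joints': array([ 1.512,  0.385,  0.007, -0.   , -1.194, -0.259]), 'joint_vel': array([-0.   , -0.002,  0.003,  0.002,  0.   ,  0.001]), 'joint_efforts': array([-0.0000e+00, -3.9332e+01,  1.8893e+01,  4.1980e+00, -3.0000e-03,
        0.0000e+00]), 'position': array([195.105, 593.216, 230.328]), 'ee_rot': array([ 0.987, -0.158, -0.   ,  0.001]), 'contact_force': array([0.136, 0.041, 0.765]), 'wrist_torque': array([0.03 , 0.024, 0.015]), 'grasp_force': np.float64(0.0), 'gripper_width': np.float64(85.044)}
```

View pics/top1.png

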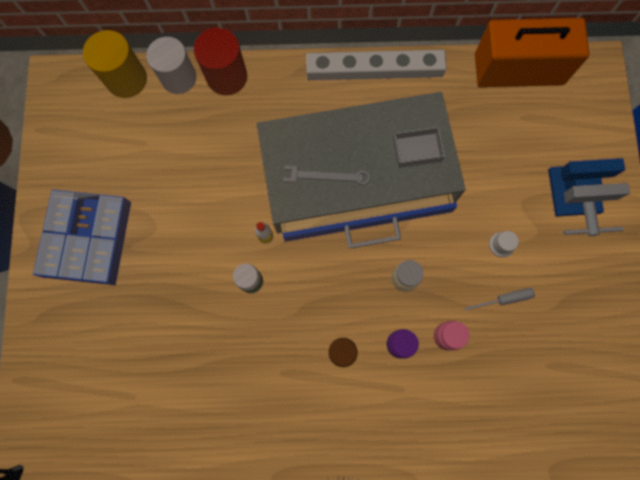

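View pics/side1.png

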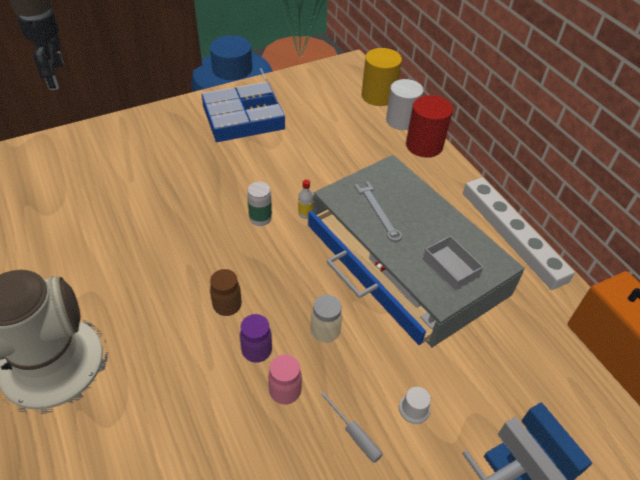

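The top view shows the glass jar at (408,275) in front of the tray, below the handle (345–400, 232–245). The can is at (247,278), the cup at (503,243), and the look-alikes are around rows 335–350. The tray is slightly out.

```bash
python3 - <<'E'
from h import *
d=dict(np.load('pics/top.npz')); W=cloud(d)
hsv=cv2.cvtColor(d['frame'],cv2.COLOR_RGB2HSV)
def roi(u0,u1,v0,v1):
    m=np.zeros((480,640),bool); m[v0:v1,u0:u1]=1; return m
# blue panel
m=roi(275,465,195,245)&(hsv[...,0]>105)&(hsv[...,0]<130)&(hsv[...,1]>140)
P=W[m]; P=P[abs(P[:,2]-58)<6]; print('panel n',len(P))
(c,s,a)=cv2.minAreaRect(P[:,:2].astype(np.float32)); print('panel',c,s,a)
vx,vy,x0,y0=cv2.fitLine(P[:,:2].astype(np.float32),cv2.DIST_HUBER,0,.01,.01).ravel(); print('dir',vx,vy,'yaw',np.degrees(np.arctan2(-vx,vy)) if vy>0 else np.degrees(np.arctan2(vx,-vy)))
# unit top
m=(abs(W[...,2]-98)<5)&roi(250,470,90,235); 
print('unit',cv2.minAreaRect(W[m][:,:2].astype(np.float32)))
# handle
m=roi(335,405,215,250)&(hsv[...,1]<70)&(W[...,2]>40)&(W[...,2]<65); P=W[m]; print('handle',len(P),cv2.minAreaRect(P[:,:2].astype(np.float32)) if len(P)>5 else 0)
for n,(u,v,h) in {'jar':(408,272,90),'can':(247,278,100),'cup':(503,243,50),'brown':(343,352,90),'purple':(403,343,90),'pink':(452,335,90),'glue':(263,230,110),'hex':(500,300,10)}.items():
    m=roi(u-25,u+25,v-25,v+25)&(W[...,2]>h-8)&(W[...,2]<h+12)
    P=W[m]; print(n,len(P),(cv2.minEnclosingCircle(P[:,:2].astype(np.float32)),P[:,2].mean()) if len(P)>3 else 0)
for u,v in((345,245),(400,240),(180,330),(150,380),(468,306),(530,292)): print((u,v),ray(d,u,v,0).round())
E
```

```text
panel n 485
panel (657.2666015625, -90.57133483886719) (10.005332946777344, 388.94146728515625) 8.932883262634277
dir 0.14934754 -0.9887848 yaw 8.589117
unit ((788.9672241210938, -52.99757385253906), (252.64688110351562, 461.1732177734375), 8.979350090026855)
handle 339 ((633.873779296875, -87.71653747558594), (61.074710845947266, 133.919677734375), 8.245100021362305)
jar 539 (((530.512939453125, -166.40625), 28.148635864257812), np.float64(89.91284464945447))
can 471 (((531.8466796875, 185.37750244140625), 26.822614669799805), np.float64(99.32733732840808))
cup 345 (((603.9424438476562, -395.7525634765625), 23.93221664428711), np.float64(50.18118377469625))
brown 580 (((367.7482604980469, -18.06856346130371), 28.033828735351562), np.float64(89.72282955239729))
purple 577 (((382.7013854980469, -148.18682861328125), 28.134899139404297), np.float64(90.00782755738827))
pink 579 (((397.96234130859375, -254.51712036132812), 28.550392150878906), np.float64(89.82556776327517))
glue 66 (((653.880859375, 132.15077209472656), 34.298892974853516), np.float64(108.27452043233703))
hex 690 (((477.32476806640625, -383.8475341796875), 76.30410766601562), np.float64(7.043434054886013))
(345, 245) [614. -33.   0.]
(400, 240) [ 622. -162.    0.]
(180, 330) [427. 346.   0.]
(150, 380) [319. 409.   0.]
(468, 306) [ 465. -309.    0.]
(530, 292) [ 493. -454.    0.]
```

```bash
for i in 1; do
python3 -m jog '[[[0.42,-0.95,0],[0,0,-0.066],-1],[[0.42,-0.95,0],[0,0,-0.066],-1],[[0.42,-0.95,0],[0,0,-0.066],-1]]'
python3 -m jog '[[[0.42,-0.95,0],[0,0,-0.066],-1],[[0.42,-0.95,0],[0,0,-0.066],-1],[[0.42,-0.95,0],[0,0,-0.066],-1]]'
python3 -m jog '[[[0.42,-0.95,0],[0,0,-0.066],-1],[[0.42,-0.95,0],[0,0,-0.066],-1],[[0.42,-0.95,0],[0,0,-0.066],-1]]'
python3 -m jog '[[[0.42,-0.95,0],[0,0,-0.066],-1],[[0.42,-0.95,0],[0,0,-0.066],-1],[[0.42,-0.95,0],[0,0,-0.066],-1]]'
python3 -m jog '[[[0.42,-0.95,0],[0,0,-0.066],-1],[[0.42,-0.95,0],[0,0,-0.066],-1],[[0.42,-0.95,0],[0,0,-0.066],-1]]'
python3 -m jog '[[[0.42,-0.95,0],[0,0,-0.066],-1],[[0.42,-0.95,0],[0,0,-0.066],-1],[[0.42,-0.95,0],[0,0,-0.066],-1]]'
python3 -m jog '[[[0.42,-0.95,0],[0,0,-0.066],-1],[[0.42,-0.95,0],[0,0,-0.066],-1],[[0.42,-0.95,0],[0,0,-0.066],-1]]'
python3 -m jog '[[[0.42,-0.95,0],[0,0,-0.066],-1],[[0.42,-0.95,0],[0,0,-0.066],-1],[[0.42,-0.95,0],[0,0,-0.066],-1],[[0.42,-0.95,0],[0,0,-0.066],-1]]'
done; python3 - <<'E'
from h import *
d=grab('wrist','w1.png'); s=read_state(); print(s['joints'].round(2) if hasattr(s['joints'],'round') else s['joints'])
W=cloud(d); m=(abs(W[...,2]-90)<8); P=W[m]; P=P[np.hypot(P[:,0]-531,P[:,1]+166)<60]; print(len(P),cv2.minAreaRect(P[:,:2].astype(np.float32)) if len(P) else 0)
E
```

```text
clock: 0.4
position: [238.2, 493.8, 230.9]
ee_rot: [0.974, -0.228, -0.0, 0.002]
contact_force: [0.2, 1.5, 0.2]
gripper_width: 85.5
grasp_force: 0.0
clock: 0.7
position: [279.9, 399.4, 231.2]
ee_rot: [0.956, -0.294, -0.0, 0.001]
contact_force: [-0.5, 0.5, 0.1]
gripper_width: 85.2
grasp_force: 0.0
clock: 1.0
position: [321.7, 305.1, 231.1]
ee_rot: [0.933, -0.36, -0.0, 0.001]
contact_force: [1.0, 0.7, -0.6]
gripper_width: 85.2
grasp_force: 0.0
clock: 1.3
position: [363.9, 210.8, 231.2]
ee_rot: [0.906, -0.424, -0.0, 0.0]
contact_force: [-1.0, 0.4, -0.5]
gripper_width: 85.4
grasp_force: 0.0
clock: 1.6
position: [406.5, 116.1, 231.1]
ee_rot: [0.874, -0.486, 0.0, 0.0]
contact_force: [-0.1, 1.5, -0.0]
gripper_width: 85.6
grasp_force: 0.0
clock: 1.9
position: [449.0, 21.3, 231.0]
ee_rot: [0.839, -0.545, 0.0, 0.0]
contact_force: [0.1, -0.2, -0.4]
gripper_width: 85.3
grasp_force: 0.0
clock: 2.2
position: [491.4, -73.4, 230.7]
ee_rot: [0.799, -0.601, 0.0, 0.0]
contact_force: [0.3, 0.3, -0.6]
gripper_width: 85.4
grasp_force: 0.0
clock: 2.6
position: [531.9, -165.8, 230.3]
ee_rot: [0.757, -0.653, -0.001, 0.0]
contact_force: [-0.0, -0.8, -0.1]
gripper_width: 85.2
grasp_force: 0.0
[-0.01  0.27 -0.16 -0.   -1.14  0.16]
3506 ((530.3698120117188, -166.23876953125), (55.792633056640625, 55.45711898803711), 5.124112129211426)
```

```bash

python3 -m jog '[[[-0.015,0,-0.5],[0,0,0],-1],[[-0.015,0,-1],[0,0,0],-1],[[-0.015,0,-1],[0,0,0],-1]]' >/dev/null
python3 -m jog '[[[0,0,-0.3],[0,0,0],-1],[[0,0,-0.6],[0,0,0],-1],[[0,0,-0.8],[0,0,0],-1],[[0,0,-0.97],[0,0,0],-1],[[0,0,-0.97],[0,0,0],1],[[0,0,-0.97],[0,0,0],1],[[0,0,-0.97],[0,0,0],1],[[0,0,-0.97],[0,0,0],1],[[0,0,-0.97],[0,0,0],1],[[0,0,-0.97],[0,0,0],1]]'
```

```text
clock: 3.95
position: [531.5, -165.8, 36.9]
ee_rot: [0.758, -0.653, 0.002, -0.001]
contact_force: [0.1, 4.1, 6.4]
gripper_width: 61.5
grasp_force: 66.8
```

```bash

python3 -m jog '[[[0,0,0.2],[0,0,0],1],[[0,0,0.5],[0,0,0],1],[[0,0,0.8],[0,0,0],1],[[0,0,1],[0,0,0],1]]'
python3 -m jog '[[[-0.1,0.2,0.4],[0,0,0],1],[[-0.15,0.5,0.4],[0,0,0],1],[[-0.22,0.91,0.4],[0,0,0],1]]' >/dev/null
python3 -m jog '[[[-0.1,0.4,0],[0,0,0],1],[[-0.22,0.91,0],[0,0,0],1]]' >/dev/null
python3 -m jog '[[[-0.1,0.4,0],[0,0,0],1],[[-0.22,0.91,0],[0,0,0],1]]' >/dev/null
python3 -m jog '[[[-0.1,0.4,0],[0,0,0],1],[[-0.22,0.91,0],[0,0,0],1]]' >/dev/null
python3 -m jog '[[[-0.1,0.4,0],[0,0,0],1],[[-0.22,0.91,0],[0,0,0],1],[[-0.22,0.91,0],[0,0,0],1],[[-0.22,0.91,0],[0,0,0],1]]'
python3 - <<'E'
from h import *
d=grab('side'); W=cloud(d); P=W.reshape(-1,3); s=read_state(); p=s['position']; P=P[(np.hypot(P[:,0]-p[0],P[:,1]-p[1])<40)&(P[:,2]>20)]; print(len(P),np.percentile(P[:,2],[0,1,5]))
E
```

```text
clock: 4.35
position: [530.4, -166.3, 136.9]
ee_rot: [0.757, -0.653, 0.001, -0.001]
contact_force: [0.8, 0.1, -3.6]
gripper_width: 61.9
grasp_force: 67.3
clock: 5.65
position: [420.4, 282.6, 174.2]
ee_rot: [0.758, -0.652, -0.0, 0.0]
contact_force: [-0.3, -0.0, -2.8]
gripper_width: 61.6
grasp_force: 67.3
4559 [137.40704494 145.92146806 164.6981847 ]
```

```bash

python3 -m jog '[[[0,0,-0.4],[0,0,0],1],[[0,0,-0.8],[0,0,0],1],[[0,0,-1],[0,0,0],1]]' 
python3 -m jog '[[[0,0,-0.2],[0,0,0],1],[[0,0,-0.3],[0,0,0],1],[[0,0,-0.34],[0,0,0],1],[[0,0,-0.36],[0,0,0],1],[[0,0,-0.36],[0,0,0],1]]'
```

```text
clock: 6.0
position: [420.0, 278.3, 71.6]
ee_rot: [0.756, -0.655, -0.0, 0.003]
contact_force: [-0.3, -0.9, -3.4]
gripper_width: 61.6
grasp_force: 67.3
clock: 6.5
position: [421.9, 281.9, 39.0]
ee_rot: [0.757, -0.653, 0.0, -0.001]
contact_force: [0.8, 0.2, -3.6]
gripper_width: 61.5
grasp_force: 67.3
```

```bash
python3 -m jog '[[[0,0,-0.01],[0,0,0],1],[[0,0,-0.02],[0,0,0],1],[[0,0,-0.02],[0,0,0],1]]'
```

```text
clock: 6.8
position: [421.7, 282.2, 36.9]
ee_rot: [0.757, -0.653, 0.0, -0.001]
contact_force: [-0.6, 0.3, -2.0]
gripper_width: 61.8
grasp_force: 67.5
```

```bash
python3 -m jog '[[[0,0,-0.015],[0,0,0],1],[[0,0,-0.015],[0,0,0],1],[[0,0,-0.015],[0,0,0],-1],[[0,0,-0.015],[0,0,0],-1],[[0,0,-0.015],[0,0,0],-1],[[0,0,-0.015],[0,0,0],-1],[[0,0,-0.015],[0,0,0],-1],[[0,0,0.3],[0,0,0],-1],[[0,0,0.6],[0,0,0],-1],[[0,0,1],[0,0,0],-1]]'
python3 -m jog '[[[0.4,-0.4,0.2],[0,0,0],-1],[[0.6,-0.9,0.2],[0,0,0],-1],[[0.6,-0.9,0.2],[0,0,0],-1]]' 
python3 - <<'E'
from h import *
d=grab('top','t2.png'); W=cloud(d)
v,u=np.mgrid[:480,:640]
P=W[(np.hypot(W[...,0]-421,W[...,1]-282)<45)&(W[...,2]>80)&(W[...,2]<100)]; print('jar',len(P),cv2.minEnclosingCircle(P[:,:2].astype(np.float32)),P[:,2].mean())
# handle: project to plane unit frame using yaw 8.7
a=np.radians(8.7); ex=np.array([np.cos(a),np.sin(a)]); ey=np.array([-ex[1],ex[0]])
hsv=cv2.cvtColor(d['frame'],cv2.COLOR_RGB2HSV)
m=(u>335)&(u<412)&(v>212)&(v<252)&(hsv[...,1]<70)
pts=np.array([ray(d,a_,b_,56)[:2] for b_,a_ in zip(*np.nonzero(m))])-[657.3,-90.6]
q=np.c_[pts@ex,pts@ey]; print('handle in unit axes rel panel',len(q),np.percentile(q,[0,5,50,95,100],axis=0).round(1).tolist())
b=q[q[:,0]<np.percentile(q[:,0],5)+9]; print(b.mean(0), b[:,1].min(),b[:,1].max(), np.ptp(b[:,0]))
E
```

```text
clock: 7.8
position: [420.6, 280.8, 136.1]
ee_rot: [0.757, -0.653, -0.0, 0.002]
contact_force: [1.0, 0.4, -0.1]
gripper_width: 85.3
grasp_force: 0.0
clock: 8.1
position: [482.6, 189.1, 157.1]
ee_rot: [0.756, -0.654, 0.0, -0.001]
contact_force: [0.0, -0.2, -0.7]
gripper_width: 85.3
grasp_force: 0.0
jar 581 ((421.37158203125, 280.6560363769531), 28.57699203491211) 89.08944087827953
handle in unit axes rel panel 487 [[-52.8, -90.9], [-51.5, -57.7], [-23.1, 2.3], [8.2, 61.3], [9.2, 81.2]]
[-48.5069845    1.91378543] -56.28818905437053 60.249104638073376 10.004171583735207
```

View pics/t2.png

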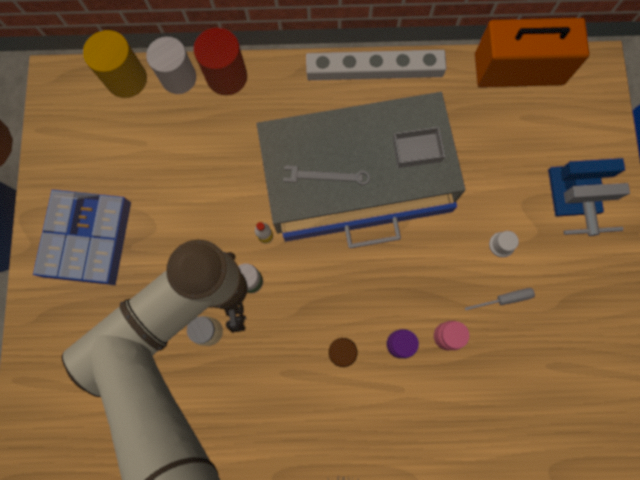

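The jar stands upright at (421,281), seen at pixel (205,330), well clear of the tray's path. Now to the handle.

```bash

python3 -m jog '[[[0.42,-0.95,0],[0,0,0],0.1],[[0.42,-0.95,0],[0,0,0],0.1],[[0.42,-0.95,0],[0,0,0],0.1]]' >/dev/null
python3 -m jog '[[[0.42,-0.95,0],[0,0,0],0.1],[[0.42,-0.95,0],[0,0,0],0.1],[[0.42,-0.95,0],[0,0,0],0.1]]' >/dev/null
python3 -m jog '[[[0.42,-0.95,0],[0,0,0],0.1],[[0.42,-0.95,0],[0,0,0],0.1],[[0.42,-0.95,0],[0,0,0],0.1],[[0.42,-0.95,0],[0,0,0],0.1],[[0.42,-0.95,0],[0,0,0],0.1]]'
python3 - <<'E'
from h import *
d=grab('wrist','w2.png'); W=cloud(d)
a=np.radians(8.7); ex=np.array([np.cos(a),np.sin(a)]); ey=np.array([-ex[1],ex[0]])
hsv=cv2.cvtColor(d['frame'],cv2.COLOR_RGB2HSV)
m=(hsv[...,1]<80)&(W[...,2]>48)&(W[...,2]<66); P=W[m][:,:2]-[608.1,-96.1]; q=np.c_[P@ex,P@ey]; q=q[(abs(q[:,0])<30)&(abs(q[:,1])<90)]
print(len(q)); 
if len(q): print(np.percentile(q,[0,10,50,90,100],axis=0).round(1).tolist())
E
```

```text
clock: 9.25
position: [606.9, -91.9, 155.8]
ee_rot: [0.758, -0.653, -0.001, 0.0]
contact_force: [-0.4, 0.8, -0.2]
gripper_width: 38.3
grasp_force: 0.0
3189
[[-5.2, -59.2], [-3.8, -55.6], [1.6, -10.1], [22.0, 53.1], [30.0, 59.8]]
```

View pics/w2.png

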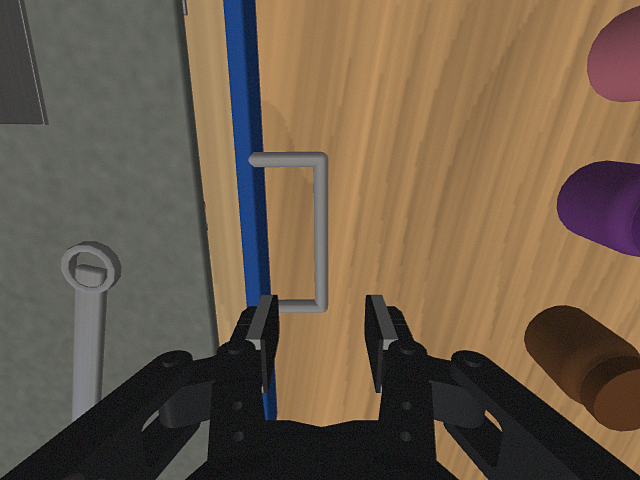

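The wrist view shows the handle bar at columns 315–328 lying between the two finger lines (270–370), about where expected.

```bash

python3 -m jog '[[[0,-0.04,-0.5],[0,0,0],0.1],[[0,-0.04,-0.9],[0,0,0],0.1],[[0,-0.04,-1],[0,0,0],0.1]]' >/dev/null
python3 -m jog '[[[0,0,-0.1],[0,0,0],0.1],[[0,0,-0.2],[0,0,0],0.1],[[0,0,-0.2],[0,0,0],1],[[0,0,-0.2],[0,0,0],1],[[0,0,-0.2],[0,0,0],1],[[0,0,-0.2],[0,0,0],1],[[0,0,-0.2],[0,0,0],1]]'
```

```text
clock: 10.3
position: [608.2, -97.2, 37.6]
ee_rot: [0.757, -0.653, 0.001, -0.001]
contact_force: [-1.3, 2.1, 4.8]
gripper_width: 7.9
grasp_force: 58.8
```

```bash

python3 -m jog '[[[-0.05,-0.008,0],[0,0,0],1],[[-0.14,-0.021,0],[0,0,0],1],[[-0.26,-0.04,0],[0,0,0],1],[[-0.38,-0.058,0],[0,0,0],1],[[-0.5,-0.076,0],[0,0,0],1],[[-0.62,-0.095,0],[0,0,0],1],[[-0.74,-0.113,0],[0,0,0],1],[[-0.84,-0.128,0],[0,0,0],1],[[-0.92,-0.14,0],[0,0,0],1],[[-0.97,-0.148,0],[0,0,0],1],[[-0.97,-0.148,0],[0,0,0],1]]'
```

```text
clock: 11.4
position: [509.9, -112.3, 37.6]
ee_rot: [0.757, -0.653, 0.001, -0.0]
contact_force: [0.0, 2.6, 9.6]
gripper_width: 8.1
grasp_force: 59.9
```

```bash

python3 -m jog '[[[-0.04,-0.006,0],[0,0,0],1],[[-0.08,-0.012,0],[0,0,0],1],[[-0.12,-0.018,0],[0,0,0],1],[[-0.16,-0.024,0],[0,0,0],1],[[-0.16,-0.024,0],[0,0,0],1]]'
```

```text
clock: 11.9
position: [494.6, -114.6, 37.6]
ee_rot: [0.757, -0.653, 0.001, -0.001]
contact_force: [1.3, 2.6, 9.4]
gripper_width: 8.1
grasp_force: 59.8
```

```bash

python3 -m jog '[[[-0.03,-0.005,0],[0,0,0],1],[[-0.06,-0.009,0],[0,0,0],1],[[-0.06,-0.009,0],[0,0,0],1]]'
python3 -m jog '[[[-0.03,-0.005,0],[0,0,0],1],[[-0.06,-0.009,0],[0,0,0],1],[[-0.06,-0.009,0],[0,0,0],1]]'
```

```text
clock: 12.2
position: [488.9, -115.5, 37.6]
ee_rot: [0.757, -0.653, 0.001, -0.001]
contact_force: [1.3, 3.0, 9.3]
gripper_width: 7.3
grasp_force: 59.8
clock: 12.5
position: [483.0, -116.4, 37.6]
ee_rot: [0.757, -0.653, 0.001, -0.001]
contact_force: [1.2, 2.3, 9.3]
gripper_width: 7.7
grasp_force: 59.8
```

```bash

python3 -m jog '[[[-0.03,-0.005,0],[0,0,0],1],[[-0.05,-0.008,0],[0,0,0],1],[[-0.05,-0.008,0],[0,0,0],1]]'
python3 -m jog '[[[-0.03,-0.005,0],[0,0,0],1],[[-0.05,-0.008,0],[0,0,0],1],[[-0.05,-0.008,0],[0,0,0],1]]'
```

```text
clock: 12.8
position: [482.9, -116.5, 37.6]
ee_rot: [0.758, -0.653, 0.005, -0.005]
contact_force: [11.1, 4.7, -2.6]
gripper_width: 7.8
grasp_force: 58.8
clock: 13.1
position: [482.9, -116.5, 37.7]
ee_rot: [0.758, -0.652, 0.009, -0.008]
contact_force: [20.3, 4.5, -11.5]
gripper_width: 7.8
grasp_force: 58.4
```

```bash

python3 -m jog '[[[0.05,0.008,0],[0,0,0],1],[[0.1,0.016,0],[0,0,0],1],[[0.1,0.016,0],[0,0,0],0.1],[[0.1,0.016,0],[0,0,0],0.1],[[0.1,0.016,0],[0,0,0],0.1],[[0.1,0.016,0],[0,0,0],0.1],[[0.1,0.016,0.2],[0,0,0],0.1],[[0.1,0.016,0.6],[0,0,0],0.1],[[0.1,0.016,1],[0,0,0],0.1]]'
python3 -m jog '[[[0.2,0,0.4],[0,0,0],1],[[0.4,0,0.9],[0,0,0],1],[[0.4,0,0.9],[0,0,0],1],[[0.4,0,0.9],[0,0,0],1],[[0.4,0,0.9],[0,0,0],1]]'
python3 - <<'E'
from h import *
d=grab('wrist','w3.png'); d=grab('top'); cv2.imwrite('pics/t3.png',cv2.resize(d['frame'][180:300,250:470,::-1],None,fx=3.6,fy=3.6)); grab('side')
E
```

```text
clock: 14.0
position: [481.1, -116.5, 136.5]
ee_rot: [0.757, -0.653, -0.001, 0.001]
contact_force: [1.2, 0.7, 0.0]
gripper_width: 38.2
grasp_force: 0.0
clock: 14.5
position: [520.9, -116.2, 224.6]
ee_rot: [0.757, -0.653, -0.002, 0.001]
contact_force: [-0.3, -0.3, 0.9]
gripper_width: -0.0
grasp_force: 0.0
```

View pics/w3.png

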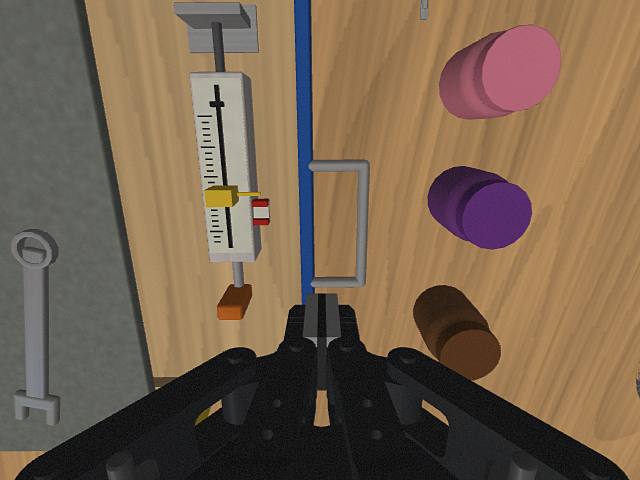

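View pics/t3.png

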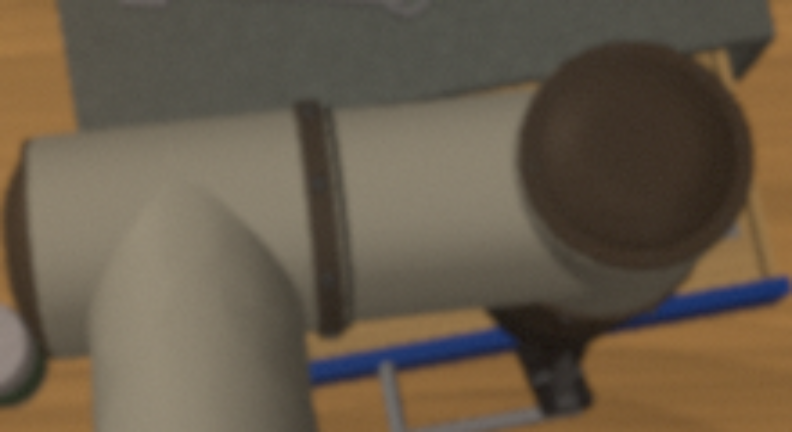

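The wrist view shows the pointer at (217,103), the yellow block at (221,196) with its needle tip at (258,194), the clip gap at (261,212) and the orange grip top at (233,305). Now I measure them in the unit's axes.

```bash
python3 - <<'E'
from h import *
d=dict(np.load('pics/wrist.npz')); W=cloud(d); hsv=cv2.cvtColor(d['frame'],cv2.COLOR_RGB2HSV)
a=np.radians(8.7); ex=np.array([np.cos(a),np.sin(a)]); ey=np.array([-ex[1],ex[0]])
H0=np.array([482.9,-116.5])+122*ex # housing centre guess
print('housing guess',H0)
v,u=np.mgrid[:480,:640]
def rep(n,m,h=None,tol=3):
    if h is None: P=W[m]
    else: P=np.array([ray(d,x,y,h) for y,x in zip(*np.nonzero(m))])
    q=P[:,:2]-H0; q=np.c_[q@ex,q@ey]
    print(n,len(q),'z',np.nanmedian(P[:,2]).round(1),'lo',np.percentile(q,2,axis=0).round(1),'hi',np.percentile(q,98,axis=0).round(1),'mid', ((np.percentile(q,2,axis=0)+np.percentile(q,98,axis=0))/2).round(1)); 
hh,s,val=hsv[...,0],hsv[...,1],hsv[...,2]
box=lambda a,b,c,e:(u>=a)&(u<b)&(v>=c)&(v<e)
Z=W[...,2]
rep('grip top',box(205,260,270,330)&(Z>74)&(Z<84)&(s>120))
rep('block top',box(195,245,175,215)&(hh>18)&(hh<35)&(s>120)&(Z>73)&(Z<84))
rep('needle',box(243,270,185,200)&(hh>18)&(hh<35)&(s>100),56)
rep('clip red',box(248,275,195,230)&((hh<8)|(hh>172))&(s>140),53)
rep('prong1',box(248,275,195,208)&((hh<8)|(hh>172))&(s>140),53)
rep('prong2',box(248,275,215,230)&((hh<8)|(hh>172))&(s>140),53)
rep('pointer',box(208,226,96,112)&(val<60),60)
rep('housing',box(185,262,65,270)&(Z>48)&(Z<56)&(s<60))
m=box(295,312,0,300)&(hh>105)&(hh<130)&(s>140)&(abs(Z-58)<5); P=W[m][:,:2].astype(np.float32)
l=cv2.fitLine(P,cv2.DIST_HUBER,0,.01,.01).ravel(); print('panel',l, np.degrees(np.arctan(-l[0]/l[1])), (l[2:]-H0)@ex)
E
```

```text
housing guess [603.49625419 -98.04617993]
grip top 417 z 77.6 lo [-12.1  68.5] hi [10.4 83.3] mid [-0.8 75.9]
block top 505 z 78.1 lo [-11.5 -36.6] hi [ 10.1 -22.9] mid [ -0.7 -29.7]
needle 75 z 56.0 lo [-34.3 -30.7] hi [-16.3 -26.2] mid [-25.3 -28.4]
clip red 229 z 53.0 lo [-36.8 -23.8] hi [-22.9  -0.7] mid [-29.8 -12.3]
prong1 129 z 53.0 lo [-36.8 -23.9] hi [-23.  -17.4] mid [-29.9 -20.6]
prong2 100 z 53.0 lo [-36.7  -6.3] hi [-22.9  -0.7] mid [-29.8  -3.5]
pointer 123 z 60.0 lo [  -6.4 -108.9] hi [  4.  -97.6] mid [  -1.2 -103.3]
housing 8514 z 52.7 lo [ -22.  -125.4] hi [20.3 32.5] mid [ -0.9 -46.5]
panel [ 1.4569190e-01 -9.8932999e-01  5.4366577e+02 -1.7780127e+02] 8.377347 -71.20588667197458
```

```bash

python3 -m jog '[[[0.4,0.1,0],[0,0,0],1],[[0.81,0.21,-0.2],[0,0,0],1],[[0.81,0.21,-0.6],[0,0,0],1],[[0.81,0.21,-0.9],[0,0,0],1],[[0.81,0.21,-0.9],[0,0,0],1],[[0.81,0.21,-0.9],[0,0,0],1]]'
python3 - <<'E'
from h import *
s=read_state();p=np.array(s['position'])
a=np.radians(8.7); ex=np.array([np.cos(a),np.sin(a)]); ey=np.array([-ex[1],ex[0]]); H0=np.array([603.5,-98.05])
q=p[:2]-H0; print('tool unit xy',q@ex,q@ey,p[2])
d=grab('wrist'); c=-np.array(d['R']).T@np.array(d['t']); print('cam rel',(c[:2]-p[:2])@ex,(c[:2]-p[:2])@ey,c[2]-p[2])
W=cloud(d); hsv=cv2.cvtColor(d['frame'],cv2.COLOR_RGB2HSV); m=(hsv[...,0]>18)&(hsv[...,0]<35)&(hsv[...,1]>120)&(W[...,2]>73)&(W[...,2]<84)
P=W[m][:,:2]-H0; q=np.c_[P@ex,P@ey]; q=q[(abs(q[:,0])<15)&(abs(q[:,1]+30)<20)]; print('block',len(q),np.percentile(q,[2,98],axis=0).round(1) if len(q) else 0)
E
```

```text
clock: 15.25
position: [603.3, -95.6, 136.1]
ee_rot: [0.757, -0.653, -0.0, 0.001]
contact_force: [0.8, -0.1, 0.2]
gripper_width: 0.1
grasp_force: 0.0
tool unit xy 0.20963187154767063 2.4781961947951237 136.09077650426764
cam rel -0.9733709309630623 -78.28629671379001 142.63239257805475
block 953 [[-11.3 -36.5]
 [ 10.  -22.7]]
```

```bash

python3 -m jog '[[[-0.01,0,-0.3],[0,0,0],1],[[-0.01,0,-0.55],[0,0,0],1],[[-0.01,0,-0.68],[0,0,0],1],[[-0.01,0,-0.68],[0,0,0],1]]'
python3 -m jog '[[[0.01,-0.06,0],[0,0,0],1],[[0.015,-0.11,0],[0,0,0],1],[[0.022,-0.15,0],[0,0,0],1],[[0.03,-0.2,0],[0,0,0],1],[[0.038,-0.25,0],[0,0,0],1],[[0.045,-0.3,0],[0,0,0],1],[[0.053,-0.35,0],[0,0,0],1],[[0.06,-0.4,0],[0,0,0],1],[[0.068,-0.45,0],[0,0,0],1],[[0.075,-0.5,0],[0,0,0],1],[[0.083,-0.55,0],[0,0,0],1],[[0.09,-0.6,0],[0,0,0],1],[[0.098,-0.65,0],[0,0,0],1],[[0.104,-0.69,0],[0,0,0],1],[[0.104,-0.69,0],[0,0,0],1],[[0.104,-0.69,0],[0,0,0],1]]'
python3 - <<'E'
from h import *
p=np.array(read_state()['position'])
a=np.radians(8.7); ex=np.array([np.cos(a),np.sin(a)]); ey=np.array([-ex[1],ex[0]]); H0=np.array([603.5,-98.05])
q=p[:2]-H0; print('tool unit xy',q@ex,q@ey,p[2])
d=grab('wrist','w4.png')
W=cloud(d); hsv=cv2.cvtColor(d['frame'],cv2.COLOR_RGB2HSV); m=(hsv[...,0]>18)&(hsv[...,0]<35)&(hsv[...,1]>120)&(W[...,2]>73)&(W[...,2]<84)
P=W[m][:,:2]-H0; q=np.c_[P@ex,P@ey]; q=q[(abs(q[:,0])<15)&(abs(q[:,1]+80)<40)]; print('block',len(q),np.percentile(q,[2,98],axis=0).round(1) if len(q) else 0)
E
```

```text
clock: 15.7
position: [602.2, -95.4, 68.2]
ee_rot: [0.757, -0.653, -0.0, 0.0]
contact_force: [0.1, 0.5, -0.4]
gripper_width: -0.1
grasp_force: 0.0
clock: 17.3
position: [612.1, -164.7, 67.9]
ee_rot: [0.757, -0.653, -0.001, 0.001]
contact_force: [-0.1, -0.0, -0.3]
gripper_width: -0.0
grasp_force: 0.0
tool unit xy -1.6088381492997463 -67.16747791657825 67.93306914135137
block 1946 [[-11.1 -92.9]
 [ 10.  -78.9]]
```

View pics/w4.png

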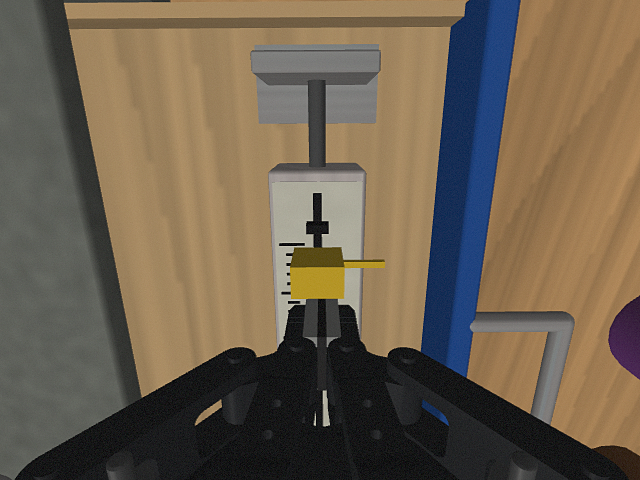

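The picture shows the block (292–343, 248–298) against the shut tips, with the pointer at (317,228) still a gap beyond it.

```bash

python3 - <<'E'
from h import *
d=dict(np.load('pics/wrist.npz'))
a=np.radians(8.7); ex=np.array([np.cos(a),np.sin(a)]); ey=np.array([-ex[1],ex[0]]); H0=np.array([603.5,-98.05])
for u,v in((317,221),(317,228),(317,233)): q=ray(d,u,v,60)[:2]-H0; print((u,v),q@ex,q@ey)
E
python3 -m jog '[[[0.004,-0.03,0],[0,0,0],1],[[0.008,-0.05,0],[0,0,0],1],[[0.008,-0.06,0],[0,0,0],1],[[0.008,-0.06,0],[0,0,0],1]]'
python3 -m jog '[[[0.002,-0.01,0],[0,0,0],1],[[0.003,-0.02,0],[0,0,0],1],[[0.003,-0.02,0],[0,0,0],1]]'
python3 -m jog '[[[0.002,-0.01,0],[0,0,0],1],[[0.003,-0.02,0],[0,0,0],1],[[0.003,-0.02,0],[0,0,0],1]]'
```

```text
(317, 221) -0.5131056281821795 -107.00352207396286
(317, 228) -0.48209661505564405 -103.82972508924037
(317, 233) -0.45970805078808397 -101.53823785373976
clock: 17.75
position: [613.3, -170.4, 68.1]
ee_rot: [0.757, -0.653, -0.0, 0.0]
contact_force: [-0.5, 0.8, -0.1]
gripper_width: 0.3
grasp_force: 0.4
clock: 18.05
position: [613.7, -172.4, 68.1]
ee_rot: [0.757, -0.653, -0.0, 0.0]
contact_force: [-0.9, 0.8, -1.0]
gripper_width: -0.2
grasp_force: 0.6
clock: 18.35
position: [614.0, -173.9, 68.2]
ee_rot: [0.757, -0.653, -0.0, -0.0]
contact_force: [-2.2, 4.5, -0.0]
gripper_width: -0.0
grasp_force: 2.0
```

```bash

python3 -m jog '[[[-0.01,0.06,0],[0,0,0],1],[[-0.023,0.15,0],[0,0,0],1],[[-0.023,0.15,0.2],[0,0,0],1],[[-0.04,0.3,0.6],[0,0,0],1],[[-0.1,0.7,0.6],[0,0,0],0],[[-0.13,1,0.6],[0,0,0],0],[[-0.13,1,0.6],[0,0,0],0]]' 
python3 -m jog '[[[-0.06,0.3,0],[0,0,0],0],[[-0.1,0.51,0],[0,0,0],0],[[-0.1,0.51,0],[0,0,0],0],[[-0.1,0.51,0],[0,0,0],0]]'
python3 - <<'E'
from h import *
p=np.array(read_state()['position'])
a=np.radians(8.7); ex=np.array([np.cos(a),np.sin(a)]); ey=np.array([-ex[1],ex[0]]); H0=np.array([603.5,-98.05])
q=p[:2]-H0; print('tool unit xy',q@ex,q@ey,p[2])
d=grab('wrist','w5.png'); W=cloud(d); hsv=cv2.cvtColor(d['frame'],cv2.COLOR_RGB2HSV); h,s=hsv[...,0],hsv[...,1]
def st(n,m):
    P=W[m][:,:2]-H0; q=np.c_[P@ex,P@ey]; q=q[(abs(q[:,0])<15)&(abs(q[:,1])<110)]; print(n,len(q),np.percentile(q,[2,98],axis=0).round(1) if len(q) else 0)
Z=(W[...,2]>73)&(W[...,2]<84)
st('block',Z&(h>18)&(h<35)&(s>120)); st('grip',Z&(h<16)&(s>150))
E
```

```text
clock: 19.05
position: [601.6, -71.1, 129.5]
ee_rot: [0.759, -0.652, 0.001, -0.001]
contact_force: [0.4, -1.7, 0.7]
gripper_width: 41.9
grasp_force: 0.0
clock: 19.45
position: [591.6, -23.2, 128.6]
ee_rot: [0.758, -0.653, 0.0, -0.0]
contact_force: [0.7, 0.5, 1.7]
gripper_width: 42.9
grasp_force: 0.0
tool unit xy -0.4794025615502058 75.7666038520182 128.62113647320777
block 0 0
grip 1007 [[-11.4  68.7]
 [ 10.6  83.1]]
```

View pics/w5.png

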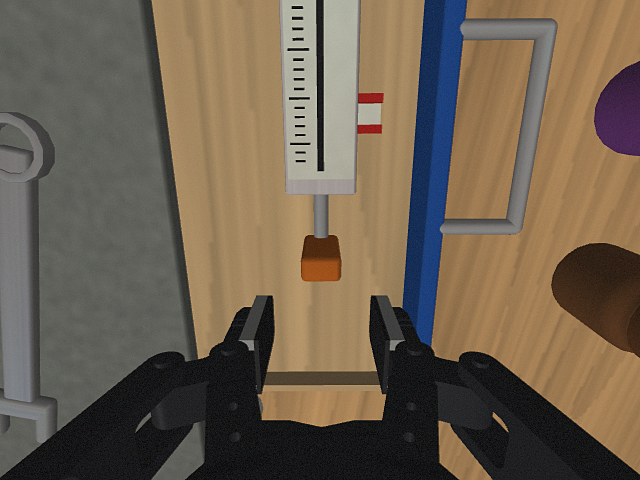

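```bash

python3 -m jog '[[[0,0,-0.3],[0,0,0],0],[[0,0,-0.55],[0,0,0],0],[[0,0,-0.75],[0,0,0],0],[[0,0,-0.86],[0,0,0],0],[[0,0,-0.86],[0,0,0],0],[[0,0,-0.86],[0,0,0],1],[[0,0,-0.86],[0,0,0],1],[[0,0,-0.86],[0,0,0],1],[[0,0,-0.86],[0,0,0],1],[[0,0,-0.86],[0,0,0],1],[[0,0,-0.86],[0,0,0],1]]'
```

```text
clock: 20.6
position: [592.2, -23.4, 43.4]
ee_rot: [0.757, -0.653, 0.001, -0.001]
contact_force: [1.5, -1.7, 3.8]
gripper_width: 23.4
grasp_force: 60.0
```

```bash

python3 -m jog '[[[-0.004,0.03,0],[0,0,0],1],[[-0.012,0.08,0],[0,0,0],1],[[-0.019,0.13,0],[0,0,0],1],[[-0.027,0.18,0],[0,0,0],1],[[-0.034,0.23,0],[0,0,0],1],[[-0.042,0.28,0],[0,0,0],1],[[-0.049,0.33,0],[0,0,0],1],[[-0.057,0.38,0],[0,0,0],1],[[-0.064,0.43,0],[0,0,0],1],[[-0.072,0.48,0],[0,0,0],1],[[-0.079,0.53,0],[0,0,0],1],[[-0.087,0.58,0],[0,0,0],1],[[-0.094,0.63,0],[0,0,0],1],[[-0.102,0.68,0],[0,0,0],1],[[-0.108,0.72,0],[0,0,0],1],[[-0.112,0.75,0],[0,0,0],1],[[-0.112,0.75,0],[0,0,0],1]]'
python3 - <<'E'
from h import *
d=grab('side'); R=np.array(d['R'])
px=R@np.array([603.5,-98.05,53])+d['t']; u=int(d['cx']+d['fx']*px[0]/px[2]); v=int(d['cy']+d['fy']*px[1]/px[2]); print(u,v)
cv2.imwrite('pics/s5.png',cv2.resize(d['frame'][v-60:v+60,u-80:u+80,::-1],None,fx=5,fy=5,interpolation=cv2.INTER_CUBIC))
E
```

```text
clock: 22.3
position: [580.8, 50.7, 43.4]
ee_rot: [0.757, -0.653, 0.001, 0.0]
contact_force: [2.9, -7.5, 5.8]
gripper_width: 23.8
grasp_force: 60.4
342 279
```

View pics/s5.png

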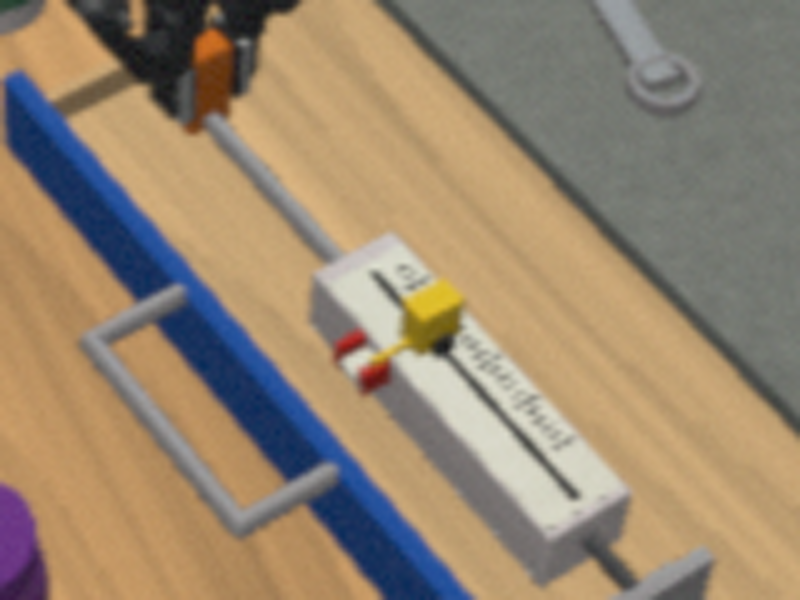

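The side view shows the needle tip at (378,358), just past the near red prong (375,376), with the gap's white floor at (355,362). It needs about 8 mm more.

```bash

python3 -m jog '[[[-0.004,0.03,0],[0,0,0],1],[[-0.009,0.06,0],[0,0,0],1],[[-0.012,0.08,0],[0,0,0],1],[[-0.012,0.08,0],[0,0,0],1],[[-0.012,0.08,0],[0,0,0],1]]'
python3 - <<'E'
from h import *
d=grab('side'); u,v=342,279
cv2.imwrite('pics/s6.png',cv2.resize(d['frame'][v-25:v+35,u-35:u+45,::-1],None,fx=10,fy=10,interpolation=cv2.INTER_CUBIC))
a=np.radians(8.5); ex=np.array([np.cos(a),np.sin(a)]); ey=np.array([-ex[1],ex[0]]); H0=np.array([603.5,-98.05])
hsv=cv2.cvtColor(d['frame'],cv2.COLOR_RGB2HSV); h,s=hsv[...,0],hsv[...,1]
W=cloud(d)
def rep(n,m,z):
    q=np.array([ray(d,x,y,z)[:2] for y,x in zip(*np.nonzero(m))])-H0; q=np.c_[q@ex,q@ey]; q=q[(q[:,0]>-45)&(q[:,0]<-13)&(abs(q[:,1])<60)]
    print(n,len(q)); return q
n=rep('needle',(h>18)&(h<35)&(s>140),56); n=n[n[:,0]>-36]
if len(n): print(np.percentile(n,[2,50,98],axis=0).round(1).tolist())
r=rep('red',((h<8)|(h>172))&(s>140),53); print(np.percentile(r,[2,50,98],axis=0).round(1).tolist(), np.histogram(r[:,1],bins=np.arange(-40,16,3)))
E
```

```text
clock: 22.85
position: [579.6, 58.4, 43.4]
ee_rot: [0.757, -0.653, 0.001, 0.0]
contact_force: [4.2, -9.2, 6.1]
gripper_width: 23.0
grasp_force: 60.4
needle 8
[[-30.3, -12.0], [-26.3, -10.7], [-13.8, -8.9]]
red 37
[[-39.5, -27.2], [-32.8, -19.7], [-26.2, -0.5]] (array([0, 0, 0, 0, 6, 7, 7, 2, 0, 0, 0, 5, 8, 2, 0, 0, 0, 0]), array([-40, -37, -34, -31, -28, -25, -22, -19, -16, -13, -10,  -7,  -4,
        -1,   2,   5,   8,  11,  14]))
```

View pics/s6.png

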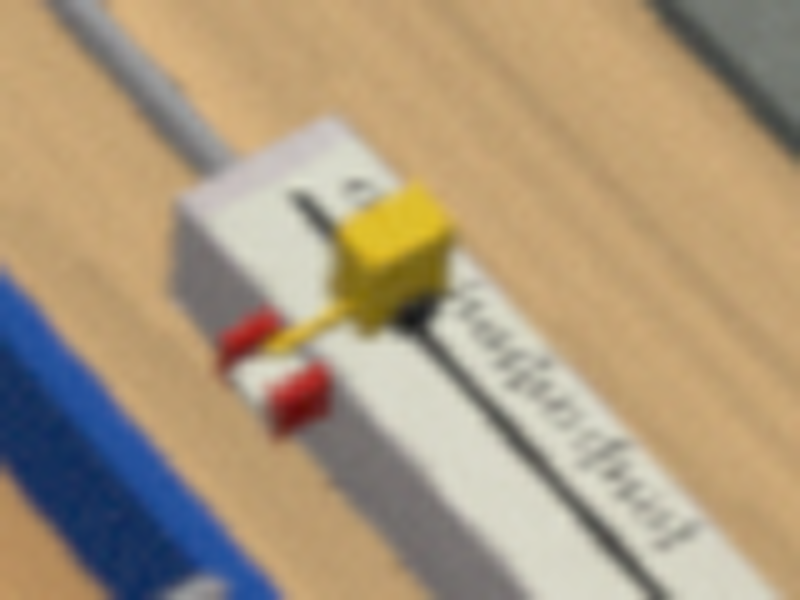

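The needle tip, at (280,345), lies between the prongs (245,337) and (300,397). It measures −10.7, against a gap centre of about −12. Now I hold it, then ease home.

```bash

python3 -m jog '[[[0,0,0],[0,0,0],1],[[0,0,0],[0,0,0],1],[[0,0,0],[0,0,0],1],[[0,0,0],[0,0,0],1],[[0,0,0],[0,0,0],1],[[0,0,0],[0,0,0],1],[[0,0,0],[0,0,0],1],[[0,0,0],[0,0,0],1],[[0,0,0],[0,0,0],1],[[0,0,0],[0,0,0],1],[[0,0,0],[0,0,0],1],[[0,0,0],[0,0,0],1],[[0,0,0],[0,0,0],1],[[0,0,0],[0,0,0],1],[[0,0,0],[0,0,0],1],[[0,0,0],[0,0,0],1],[[0,0,0],[0,0,0],1],[[0,0,0],[0,0,0],1],[[0,0,0],[0,0,0],1],[[0,0,0],[0,0,0],1]]' | head -2
python3 -m jog '[[[0,0,0],[0,0,0],1],[[0,0,0],[0,0,0],1],[[0,0,0],[0,0,0],1],[[0.004,-0.03,0],[0,0,0],1],[[0.012,-0.08,0],[0,0,0],1],[[0.019,-0.13,0],[0,0,0],1],[[0.027,-0.18,0],[0,0,0],1],[[0.034,-0.23,0],[0,0,0],1],[[0.042,-0.28,0],[0,0,0],1],[[0.049,-0.33,0],[0,0,0],1],[[0.057,-0.38,0],[0,0,0],1],[[0.064,-0.43,0],[0,0,0],1],[[0.072,-0.48,0],[0,0,0],1],[[0.079,-0.53,0],[0,0,0],1],[[0.087,-0.58,0],[0,0,0],1],[[0.094,-0.63,0],[0,0,0],1],[[0.102,-0.68,0],[0,0,0],1],[[0.108,-0.72,0],[0,0,0],1],[[0.112,-0.75,0],[0,0,0],1],[[0.115,-0.77,0],[0,0,0],1]]'
python3 -m jog '[[[0.003,-0.02,0],[0,0,0],1],[[0.006,-0.04,0],[0,0,0],1],[[0.008,-0.05,0],[0,0,0],1],[[0.009,-0.06,0],[0,0,0],1],[[0.009,-0.06,0],[0,0,0],1],[[0.009,-0.06,0],[0,0,0],1]]'
```

```text
clock: 24.9
position: [579.6, 58.3, 43.4]
clock: 26.9
position: [591.2, -17.1, 43.4]
ee_rot: [0.757, -0.653, 0.001, -0.001]
contact_force: [1.0, -1.3, 5.5]
gripper_width: 23.5
grasp_force: 60.4
clock: 27.5
position: [592.1, -22.7, 43.4]
ee_rot: [0.757, -0.653, 0.001, -0.001]
contact_force: [1.6, -0.3, 6.4]
gripper_width: 23.2
grasp_force: 60.5
```

```bash

python3 -m jog '[[[0.002,-0.01,0],[0,0,0],1],[[0.002,-0.012,0],[0,0,0],1],[[0.002,-0.012,0],[0,0,0],1]]'
python3 -m jog '[[[0,0,0],[0,0,0],0],[[0,0,0],[0,0,0],0],[[0,0,0],[0,0,0],0],[[0,0,0],[0,0,0],0],[[0,0,0.1],[0,0,0],0],[[0,0,0.4],[0,0,0],0],[[0,0,0.8],[0,0,0],0],[[0,0,1],[0,0,0],0]]'
python3 -m jog '[[[-0.4,0,0.4],[0,0,0],0],[[-0.8,0.2,0.6],[0,0,0],0],[[-0.8,0.5,0.6],[0,0,0],0],[[-0.8,0.5,0.6],[0,0,0],0],[[-0.8,0.5,0.6],[0,0,0],0]]'
python3 - <<'E'
from h import *
d=grab('side','s7.png'); d2=grab('wrist')
a=np.radians(8.5); ex=np.array([np.cos(a),np.sin(a)]); ey=np.array([-ex[1],ex[0]]); H0=np.array([603.5,-98.05])
def rep(n,d,z,f,box):
    hsv=cv2.cvtColor(d['frame'],cv2.COLOR_RGB2HSV); h,s=hsv[...,0].astype(int),hsv[...,1]; W=cloud(d)
    m=f(h,s,W[...,2]); q=np.array([ray(d,x,y,z)[:2] for y,x in zip(*np.nonzero(m))]).reshape(-1,2)-H0; q=np.c_[q@ex,q@ey]
    q=q[(q[:,0]>box[0])&(q[:,0]<box[1])&(q[:,1]>box[2])&(q[:,1]<box[3])]
    print(n,len(q),np.percentile(q,[3,50,97],axis=0).round(1).tolist() if len(q) else '')
for nm,dd in(('side',d),('wrist',d2)):
    rep(nm+' needle',dd,56,lambda h,s,z:(h>18)&(h<35)&(s>140)&(z<65),(-35,-15,-60,60))
    rep(nm+' red',dd,53,lambda h,s,z:((h<8)|(h>172))&(s>140),(-45,-15,-60,40))
    rep(nm+' griptop',dd,78,lambda h,s,z:(h<16)&(s>150)&(z>73)&(z<84),(-20,20,40,200))
E
```

```text
clock: 27.8
position: [592.3, -23.6, 43.4]
ee_rot: [0.757, -0.653, 0.001, -0.001]
contact_force: [0.8, -0.3, 6.1]
gripper_width: 23.3
grasp_force: 60.6
clock: 28.6
position: [593.1, -24.5, 146.6]
ee_rot: [0.757, -0.653, 0.002, -0.002]
contact_force: [0.3, 0.2, 0.3]
gripper_width: 42.6
grasp_force: 0.0
clock: 29.1
position: [511.3, 25.9, 203.2]
ee_rot: [0.758, -0.653, 0.0, -0.001]
contact_force: [0.6, -0.2, 0.5]
gripper_width: 42.8
grasp_force: 0.0
side needle 6 [[-30.3, -11.1], [-26.4, -10.2], [-16.6, -9.0]]
side red 36 [[-39.4, -27.0], [-32.7, -19.8], [-26.1, -1.3]]
side griptop 64 [[-15.4, 67.5], [-3.7, 74.8], [7.5, 82.8]]
wrist needle 131 [[-30.8, -13.1], [-22.9, -11.9], [-15.2, -10.0]]
wrist red 453 [[-36.6, -21.4], [-30.0, -4.9], [-22.9, 2.3]]
wrist griptop 703 [[-13.0, 68.8], [-1.8, 75.9], [9.4, 83.8]]
```

View pics/s7.png

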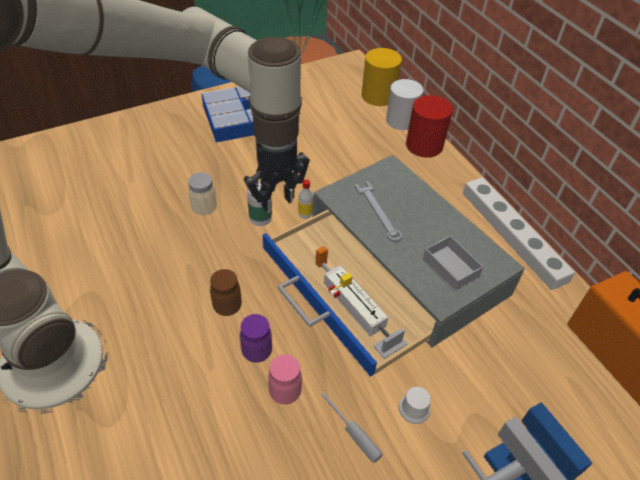

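The final view shows the jar upright at (202,193), the tray out, the grip home at (321,256) and the needle in the clip's gap at (340,287). From the wrist camera the needle reads −11.9 and the gap centre about −9.5, which is within ±6. The grip is back at its starting reading of 75.9.

```bash
python3 -c "from bench import job_done; print(job_done())"
```

```text
the job is handed in; nothing more can be done
None
```

The job is handed in: the jar stands upright clear of the tray, the tray is out at its stop, the needle was held in the clip's gap for over two seconds and stayed there (about 2 mm from the centre), and the grip was eased home and let go.

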